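Put the stacked hole saws back on their holders

TASK

The four hole saws have been left in one stack on the bench: take the stack apart and put each saw, teeth down, over the dowel of the holder whose disc has its colour, so that its rim lies flat and wholly on that disc. Set them down rather than dropping them, tip none over, leave the jar and the tape measure where they are, and let go of everything.

Things in the scene. Friction and masses are not known exactly. Their poses are not given: they have to be found in the camera images.
- saw_green: green hole saw, largest of four: steel cup upside down, open below, flat on top, 68 mm outside diameter, 38 mm tall, wall 3 mm, 33 mm deep inside, about 210 g. Origin: centre of its lower, toothed rim; z up. At the start all stand in one stack, teeth down, each on the flat top of the next larger: green lowest, then blue, red, yellow on top; centred within a few mm.
- saw_blue: blue hole saw, second largest of four: steel cup upside down, open below, flat on top, 56 mm outside diameter, 38 mm tall, wall 3 mm, 33 mm deep inside, about 160 g. Origin: centre of its lower, toothed rim; z up. At the start all stand in one stack, teeth down, each on the flat top of the next larger: green lowest, then blue, red, yellow on top; centred within a few mm.
- saw_red: red hole saw, second smallest of four: steel cup upside down, open below, flat on top, 44 mm outside diameter, 38 mm tall, wall 3 mm, 33 mm deep inside, about 110 g. Origin: centre of its lower, toothed rim; z up. At the start all stand in one stack, teeth down, each on the flat top of the next larger: green lowest, then blue, red, yellow on top; centred within a few mm.
- saw_yellow: yellow hole saw, smallest of four: steel cup upside down, open below, flat on top, 32 mm outside diameter, 38 mm tall, wall 3 mm, 33 mm deep inside, about 70 g. Origin: centre of its lower, toothed rim; z up. At the start all stand in one stack, teeth down, each on the flat top of the next larger: green lowest, then blue, red, yellow on top; centred within a few mm.
- holder_green: fixed holder for the green saw: wooden board 100 x 100 x 12 mm with a round green disc, 92 mm across, 2 mm thick, on it (the disc's face, where the rim rests, is 14 mm above the origin), and in its middle an upright dowel, 10 mm diameter, that stands 20 mm above the disc and goes up inside the saw. Origin: centre of the board's underside, on the dowel's axis; z up.
- holder_blue: fixed holder for the blue saw: wooden board 100 x 100 x 12 mm with a round blue disc, 80 mm across, 2 mm thick, on it (the disc's face, where the rim rests, is 14 mm above the origin), and in its middle an upright dowel, 10 mm diameter, that stands 20 mm above the disc and goes up inside the saw. Origin: centre of the board's underside, on the dowel's axis; z up.
- holder_red: fixed holder for the red saw: wooden board 100 x 100 x 12 mm with a round red disc, 68 mm across, 2 mm thick, on it (the disc's face, where the rim rests, is 14 mm above the origin), and in its middle an upright dowel, 10 mm diameter, that stands 20 mm above the disc and goes up inside the saw. Origin: centre of the board's underside, on the dowel's axis; z up.
- holder_yellow: fixed holder for the yellow saw: wooden board 100 x 100 x 12 mm with a round yellow disc, 56 mm across, 2 mm thick, on it (the disc's face, where the rim rests, is 14 mm above the origin), and in its middle an upright dowel, 10 mm diameter, that stands 20 mm above the disc and goes up inside the saw. Origin: centre of the board's underside, on the dowel's axis; z up.
- screw_jar: loose amber jar with a steel cap, 62 mm in diameter, 70 mm tall; a bystander to leave where it is. Origin at the centre of its underside, z up.
- tape_measure: loose orange tape measure standing on edge, 66 x 38 x 61 mm tall; a bystander to leave where it is. Origin at the centre of its underside, z up, x along its length.

How it is judged:
By the outcome, as a careful person would: the job done as asked, in the order asked, and still so for the second after the job is handed in, with the robot touching nothing.
It also fails if it takes over 115 s, if anything falls off the work surface, if the arm or the gripper's body presses on something with over 40 N, if the wrist force passes 120 N, or if a joint passes its speed limit or range.

ROBOT

A 6-joint arm with a two-finger parallel gripper is mounted at the origin on the work surface. World frame = base frame: x ahead of the robot, y to its left, z up, the work surface at z = 0. Lengths are in m, angles in degrees, forces in N, time in s.
With the tool pointing down it reaches from about 0.35 to 0.875 m from the base axis. Payload 4.2 kg.
Tool frame: the origin (TCP) lies midway between the tips of the shut fingers; the grasp point (between the pads) lies 19 mm behind it (r.pinch_z is the distance from the TCP to the grasp point, in m); z points along the fingers, y is the line along which they close (so a half turn about z gives the same grasp; the last joint's range is limited). The gripper opens to 87 mm and grips with 3 to 60 N. Pads are 19 mm wide; open, the fingers measure 117 mm over their backs; the gripper's body (75 mm by 190 mm) begins 51 mm behind the grasp point.
Start: joints at [87.181, 22.042, 0.453, 0, -68.411, -14.817], TCP at [0.189, 0.596, 0.223] pointing down, gripper open.
Joint ranges: [-179.83, 179.83], [-69.29, 118.12], [-61.27, 80.66], [-181.25, 117.63], [-171.15, -9.14], [-177.46, 177.46]. Speed limits (degrees/s): [159.86, 159.86, 180, 180, 180, 180].

INTERFACE

Orientations are given as a 3x3 rotation matrix whose columns are the frame's x, y, z axes.
In Python, from station import r, imaging, models gives the robot as it stands. The module is installed in compiled form; this text tells all that it offers.
- The arm moves only by the tool apply_moves, never from a script. Its argument "moves" is a list of rows, each a list of 2 entries, a list of its own where there are three numbers: the shift along the tool's x, y, z in m, then the turn about the tool's z in degrees. A call has 1 to 5 rows; each row shifts and turns the commanded pose from where the row before left it, along the tool's axes as they then stand; what a row does not reach is not made up. A row lasts 1/12 s, in which the tool goes at most 41.7 mm and 7.16 degrees, less where a joint would pass 70% of its speed; a pose out of reach is approached as far as the arm can. A call is refused whole if a number of a shift passes 0.0417 or a number of a turn 7.16, either way. A call with a gripper value outside its range is refused whole. "hand" is the finger opening in m, from 0 to 0.087, set as the call begins (left out, the last holds). The fingers move at their own pace and stop on an object; the grip force is fixed at half the most. Time passes only in rows, so rows that do not move let the fingers close. It gives the time, the measured TCP pose, the force, the opening and the grip force at its end, in the units of the state.
- r.sense(): the state, without advancing time (a new reading comes with each control period).
- imaging.capture(name): name is "scene" or "top" or "wrist"; returns a dict with "frame" (420x560x3 uint8, blue, green, red), "intrinsics" (3x3 intrinsics, pixels), "eye" and "orientation" of the camera in the world. Camera axes: x right, y down, z forward; pixel columns grow to the right and rows downward; lengths in m; the calibration is good to about 2 mm. A picture is of the moment at which its call begins. There is no depth.
- r.finish_job(): hands the job in; it is judged then, once.
Trained networks look in a picture, given as the dict that the camera call returned (one of the last four; its "shot" number tells which), for a name from the list of things; names that differ only in an ending like _2 or _b are one class to them, and where a whole thing is asked for, a point or a joint stands for the part that bears it (a point fixed in the world has none). Each returns a list of dicts, best first, with "confidence" (0 to 1); they miss things now and then, are a little off and sometimes report something else, mostly with a low value. They report only what shows in the picture. A call takes as long as a camera call.
- models.cut_out(picture, target): "region" (420x560 bool, what is visible of it) and "extent" ([left, top, width, height] as shares, 0 to 1, of the picture: columns of its width, rows of its height, round what is visible of it).
- models.place_of(picture, target): "at" ([column, row] as shares, 0 to 1, of the picture: columns of its width, rows of its height: a listed point, or the origin of a listed thing).
The state is a dict: "time_s": time; "joints": joint angles; "joint_velocities": joint speeds; "effort": joint torques, N m; "tcp_pos": TCP position; "ee_rot": TCP orientation; "wrist_force": force on the tool from outside, world axes, zero at the start; "moment": the same for the moment, N m; "gripper_width": opening from 0.0 (shut) to 1.0 (fully open); "gripper_force": force on a finger pad.
Only numpy, scipy, OpenCV 4.12 (cv2) and the standard library are available. Lean on these libraries where they do the work, as an engineer would, in place of code of your own. Each camera call takes 0.05 s, during which the arm holds its last target. There are 200 camera calls.

## Working session

There is one attempt and no reset: what is moved stays moved. The work goes in short steps, Python scripts to look and compute and a tool call to move; the robot and the scene stay as the last step left them, time stands still between calls to the robot, and variables do not carry over. Pictures are saved under pics/ and viewed, at most 14 in all, crops included, and the job is handed in when it is done.

Besides the shell and the picture viewer there is one more tool, called after "Request:" by a JSON object that holds its "method" and its "body", one argument or row to a line. apply_moves: Moves the arm, as the interface text tells. Its arguments: {"type":"object","properties":{"moves":{"type":"array"},"hand":{"type":"number"}},"required":["moves"]}

```bash
mkdir -p pics; cat > h.py <<'E'
from station import r, imaging, models
import numpy as np, cv2
def ray(p,uv,z):
    K=np.array(p["intrinsics"]);R=np.array(p["orientation"]);e=np.array(p["eye"])
    d=R@np.linalg.solve(K,[uv[0],uv[1],1]); return e+d*(z-e[2])/d[2]
def proj(p,X):
    c=np.array(p["orientation"]).T@(np.array(X)-p["eye"]); c=np.array(p["intrinsics"])@c; return c[:2]/c[2]
E
python3 - <<'E'
from h import *
s=r.sense();print(s["tcp_pos"],np.round(s["ee_rot"],3).tolist(),s["gripper_width"],s["time_s"],r.pinch_z)
Z=dict(holder=0,saw=0,screw=0,tape=0)
for c in("scene","top"):
    p=imaging.capture(c);cv2.imwrite(f"pics/{c}0.png",p["frame"]);print(c,np.round(p["eye"],3),np.round(p["orientation"],3).tolist(),np.round(p["intrinsics"],1).tolist())
    for n,z in [("holder_"+k,0) for k in("green","blue","red","yellow")]+[("saw_green",0),("saw_blue",.038),("saw_red",.076),("saw_yellow",.114),("screw_jar",0),("tape_measure",0)]:
        o=models.place_of(p,n)
        for q in o[:2]:
            uv=np.array(q["at"])*[560,420];print(n,round(q["confidence"],2),uv.round(1),ray(p,uv,z).round(4))
print(r.sense()["time_s"])
E
```

```text
[0.18915135 0.59505666 0.221435  ] [[0.953, -0.303, -0.001], [-0.303, -0.953, -0.002], [0.0, 0.002, -1.0]] 0.9978476407748692 0.0 0.0187
scene [ 1.225 -0.333  0.706] [[0.429, 0.592, -0.682], [0.903, -0.277, 0.328], [0.005, -0.757, -0.654]] [[424.8, 0.0, 271.6], [0.0, 424.8, 208.9], [0.0, 0.0, 1.0]]
holder_green 0.61 [143.7 232.9] [ 0.4377 -0.2924  0.    ]
holder_green 0.24 [301.  293.6] [ 0.7556 -0.0389  0.    ]
holder_blue 0.8 [351.2 168.1] [0.4231 0.3043 0.    ]
holder_red 0.97 [261.1 209.4] [ 0.4785 -0.0039  0.    ]
holder_yellow 0.78 [348.5 220. ] [0.6065 0.1751 0.    ]
saw_green 0.8 [225.2 259.1] [ 0.599  -0.1467  0.    ]
saw_blue 0.66 [223.7 245.3] [ 0.5932 -0.1451  0.038 ]
saw_red 0.54 [223.6 233.7] [ 0.5968 -0.144   0.076 ]
saw_yellow 0.6 [221.9 219.2] [ 0.5927 -0.1435  0.114 ]
screw_jar 0.59 [139.8 332.1] [ 0.7052 -0.3596  0.    ]
tape_measure 0.65 [301.1 292. ] [ 0.7521 -0.0367  0.    ]
tape_measure 0.62 [143.4 232.1] [ 0.4347 -0.2924  0.    ]
top [ 0.406 -0.041  1.091] [[-0.026, -0.981, 0.192], [-0.999, 0.031, 0.02], [-0.025, -0.191, -0.981]] [[410.4, 0.0, 282.9], [0.0, 410.4, 209.9], [0.0, 0.0, 1.0]]
holder_green 0.6 [389.8 272.5] [ 0.4447 -0.2945  0.    ]
holder_blue 0.74 [163.6 280.5] [0.4399 0.3006 0.    ]
holder_red 0.93 [278.5 262.8] [ 0.478 -0.004  0.   ]
holder_yellow 0.64 [212.8 218.6] [0.6019 0.1712 0.    ]
holder_yellow 0.63 [407.  175.4] [ 0.7055 -0.361   0.    ]
saw_green 0.57 [329.1 216.5] [ 0.598  -0.1434  0.    ]
saw_blue 0.6 [331.2 218.9] [ 0.5849 -0.1449  0.038 ]
saw_red 0.68 [326.2 212.3] [ 0.5956 -0.1295  0.076 ]
saw_yellow 0.72 [331.5 211.1] [ 0.5911 -0.1391  0.114 ]
screw_jar 0.81 [407.1 174.6] [ 0.7078 -0.3615  0.    ]
tape_measure 0.78 [286.5 160. ] [ 0.7607 -0.0331  0.    ]
1.1
```

View images.

```bash
python3 -c "
import cv2,numpy as np
a=cv2.imread('pics/scene0.png')[100:380,80:440];b=cv2.imread('pics/top0.png')[110:330,120:450]
a=cv2.resize(a,None,fx=2.1,fy=2.1,interpolation=3);b=cv2.resize(b,None,fx=2.4,fy=2.4,interpolation=3)
cv2.imwrite('pics/a.png',a);cv2.imwrite('pics/b.png',b)"
```

```text
(no output)
```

View pics/a.png

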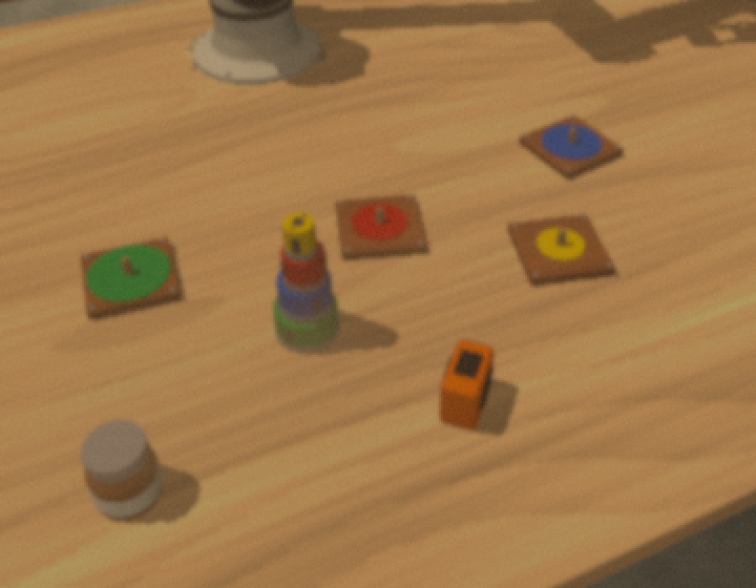

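View pics/b.png

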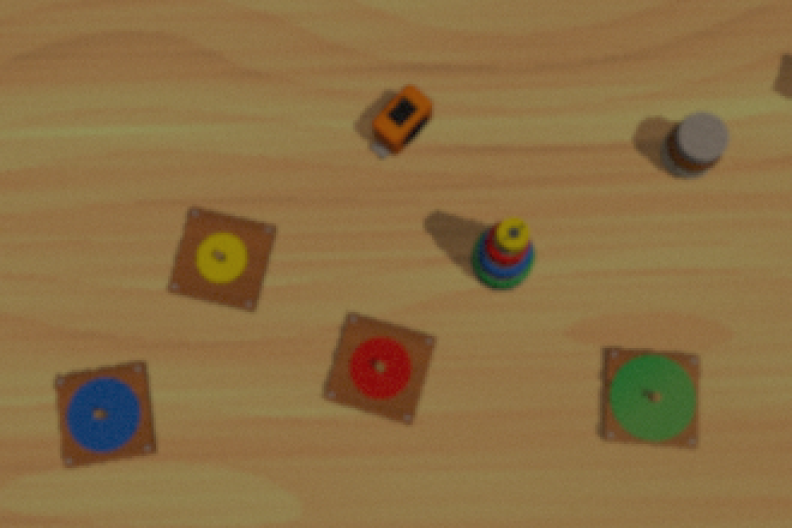

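Scene: the stack stands near crop (300,280), with the yellow top at (300,220). All four discs are in clear view, and the tape and jar are well apart from them. Next I refine the disc centres and the stack tops.

```bash
python3 - <<'E'
from h import *
P={c:imaging.capture(c) for c in("scene","top")}
for k in("green","blue","red","yellow"):
    for c,p in P.items():
        for o in models.cut_out(p,"holder_"+k)[:1]:
            h=cv2.cvtColor(cv2.GaussianBlur(p["frame"],(3,3),0),cv2.COLOR_BGR2HSV)
            H=h[...,0].astype(int);S=h[...,1]
            m={"green":(H>40)&(H<85)&(S>90),"blue":(H>95)&(H<130)&(S>90),"red":((H>172)|(H<6))&(S>170),"yellow":(H>21)&(H<34)&(S>170)}[k]&o["region"]
            n,l,st,ce=cv2.connectedComponentsWithStats(m.astype(np.uint8))
            i=1+st[1:,4].argmax();pts=cv2.findContours((l==i).astype(np.uint8),0,1)[0][0]
            e=cv2.fitEllipse(cv2.convexHull(pts));w=ray(p,e[0],.014);print("disc",k,c,round(o["confidence"],2),st[i,4],w.round(4))
for c,p in P.items():
    for k,z in(("yellow",.152),("red",.114),("blue",.076),("green",.038)):
        o=models.cut_out(p,"saw_"+k)
        if o:
            x,y,w,h=np.array(o[0]["extent"])*[560,420,560,420]
            print(k,c,round(o[0]["confidence"],2),np.round([x,y,w,h],1),"bbox mid at mid height",ray(p,(x+w/2,y+h/2),z-.019)[:2].round(4))
E
```

```text
disc green scene 0.55 722 [ 0.4395 -0.2974  0.014 ]
disc green top 0.6 936 [ 0.4374 -0.2946  0.014 ]
disc blue top 0.95 665 [0.4346 0.2985 0.014 ]
disc red scene 0.84 69 [ 0.4805 -0.0121  0.014 ]
disc yellow scene 0.8 204 [0.6043 0.169  0.014 ]
disc yellow top 0.97 342 [0.6037 0.1711 0.014 ]
yellow scene 0.64 [214.4 200.1  15.9  22.8] bbox mid at mid height [ 0.5914 -0.1404]
red scene 0.63 [214.1 215.7  20.6  23.2] bbox mid at mid height [ 0.5985 -0.1415]
blue scene 0.55 [209.7 233.2  27.8  21.2] bbox mid at mid height [ 0.6069 -0.1491]
green scene 0.95 [212.1 241.6  30.2  26.7] bbox mid at mid height [ 0.6062 -0.1434]
yellow top 0.45 [324.5 199.5  14.2  17.6] bbox mid at mid height [ 0.5943 -0.1378]
blue top 0.56 [319.  209.6  23.   17.3] bbox mid at mid height [ 0.5835 -0.1413]
green top 0.56 [317.1 208.2  20.3  20.7] bbox mid at mid height [ 0.5894 -0.1364]
```

Request:
{"method": "apply_moves", "body": {
  "moves": [
    [[0.01,0.0095,0],0],
    [[0.02,0.019,0],0],
    [[0.0277,0.0263,0],0],
    [[0.0277,0.0263,0],0],
    [[0.0277,0.0263,0],0]
  ],
  "hand": 0.06
}}

```text
time_s: 2.42
tcp_pos: [0.2651, 0.4568, 0.2224]
ee_rot: [[0.953, -0.302, -0.0], [-0.302, -0.953, -0.0], [0.0, 0.0, -1.0]]
wrist_force: [0.9, 0.6, 0.1]
gripper_width: 0.73
gripper_force: 0.0
```

Request:
{"method": "apply_moves", "body": {
  "moves": [
    [[0.0277,0.0263,0],0],
    [[0.0277,0.0263,0],0],
    [[0.0277,0.0263,0],0],
    [[0.0277,0.0263,0],0],
    [[0.0277,0.0263,0],0]
  ]
}}

```text
time_s: 2.83
tcp_pos: [0.3571, 0.2892, 0.2229]
ee_rot: [[0.953, -0.303, 0.0], [-0.303, -0.953, 0.001], [0.0, -0.001, -1.0]]
wrist_force: [0.2, 0.5, -0.3]
gripper_width: 0.697
gripper_force: 0.0
```

Request:
{"method": "apply_moves", "body": {
  "moves": [
    [[0.0277,0.0263,0],0],
    [[0.0277,0.0263,0],0],
    [[0.0277,0.0263,0],0],
    [[0.0277,0.0263,0],0],
    [[0.0277,0.0263,0],0]
  ]
}}

```text
time_s: 3.25
tcp_pos: [0.449, 0.122, 0.223]
ee_rot: [[0.953, -0.303, 0.001], [-0.303, -0.953, 0.0], [0.001, -0.001, -1.0]]
wrist_force: [0.2, 1.1, -0.2]
gripper_width: 0.692
gripper_force: 0.0
```

Request:
{"method": "apply_moves", "body": {
  "moves": [
    [[0.0277,0.0263,0],0],
    [[0.0277,0.0263,0],0],
    [[0.0277,0.0263,0],0],
    [[0.0277,0.0263,0],0],
    [[0.02,0.019,0],0]
  ]
}}

```text
time_s: 3.67
tcp_pos: [0.5363, -0.0367, 0.2227]
ee_rot: [[0.952, -0.305, 0.0], [-0.305, -0.952, -0.0], [0.0, 0.0, -1.0]]
wrist_force: [0.7, 1.3, 1.2]
gripper_width: 0.693
gripper_force: 0.0
```

Request:
{"method": "apply_moves", "body": {
  "moves": [
    [[0.0277,0.0263,0],0],
    [[0.0277,0.0263,0],0],
    [[0.022,0.021,0],0],
    [[0.0106,0.0104,0],0],
    [[0,0,0],0]
  ]
}}

```text
time_s: 4.08
tcp_pos: [0.5946, -0.1432, 0.2217]
ee_rot: [[0.952, -0.307, -0.001], [-0.307, -0.952, -0.0], [-0.001, 0.001, -1.0]]
wrist_force: [0.1, -0.2, -0.2]
gripper_width: 0.69
gripper_force: 0.0
```

```bash
cat > look.py <<'E'
import sys
from h import *
# usage: look.py name colour ztop : wrist view, bbox/circle of top face
n,k,z=sys.argv[1],sys.argv[2],float(sys.argv[3])
p=imaging.capture("wrist");cv2.imwrite(f"pics/{n}.png",p["frame"])
for o in models.cut_out(p,k)[:2]:
    x,y,w,h=np.array(o["extent"])*[560,420,560,420]
    print(k,round(o["confidence"],2),np.round([x,y,w,h],1),ray(p,(x+w/2,y+h/2),z).round(4))
for o in models.place_of(p,k)[:2]:
    uv=np.array(o["at"])*[560,420];print("place",round(o["confidence"],2),uv.round(1),ray(p,uv,z).round(4),ray(p,uv,float(sys.argv[4])).round(4))
s=r.sense();print(s["tcp_pos"].round(4),"tcp px",proj(p,s["tcp_pos"]).round(1),"eye",p["eye"].round(3),s["time_s"])
E
python3 look.py w1 saw_yellow .152 .114
```

```text
saw_yellow 0.9 [260.5 195.3  36.8  42.5] [ 0.5966 -0.1417  0.152 ]
place 0.64 [279.6 210.4] [ 0.6013 -0.1439  0.152 ] [ 0.5913 -0.1404  0.114 ]
[ 0.5935 -0.1398  0.2225] tcp px [276.5 257. ] eye [ 0.662 -0.165  0.383] 4.2333
```

View pics/w1.png

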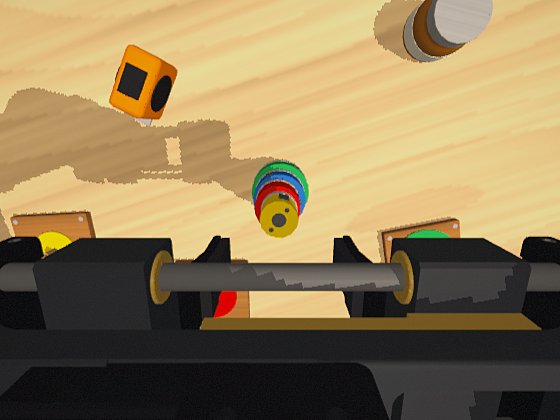

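The wrist view shows the yellow top face at about (279,220), centred between the fingers; the TCP projects to column 276. I descend now.

Request:
{"method": "apply_moves", "body": {
  "moves": [
    [[0,0,0.025],0],
    [[0,0,0.035],0],
    [[0,0,0.025],0],
    [[0,0,0.0145],0],
    [[0,0,0],0]
  ]
}}

```text
time_s: 4.65
tcp_pos: [0.5911, -0.1385, 0.1196]
ee_rot: [[0.953, -0.302, -0.008], [-0.302, -0.953, 0.001], [-0.008, 0.001, -1.0]]
wrist_force: [-0.1, -0.3, -0.2]
gripper_width: 0.687
gripper_force: 0.0
```

Request:
{"method": "apply_moves", "body": {
  "moves": [
    [[0,0,0],0],
    [[0,0,0],0],
    [[0,0,0],0],
    [[0,0,0],0],
    [[0,0,0],0]
  ],
  "hand": 0.0
}}

```text
time_s: 5.07
tcp_pos: [0.5948, -0.1402, 0.1243]
ee_rot: [[0.953, -0.303, 0.002], [-0.303, -0.953, 0.0], [0.002, -0.001, -1.0]]
wrist_force: [0.8, -0.4, 0.2]
gripper_width: 0.392
gripper_force: 0.0
```

Request:
{"method": "apply_moves", "body": {
  "moves": [
    [[0,0,0],0],
    [[0,0,0],0],
    [[0,0,0],0]
  ]
}}

```text
time_s: 5.32
tcp_pos: [0.5948, -0.1404, 0.124]
ee_rot: [[0.953, -0.303, 0.001], [-0.303, -0.953, -0.0], [0.002, -0.0, -1.0]]
wrist_force: [-1.0, 0.9, 4.9]
gripper_width: 0.356
gripper_force: 30.0
```

Request:
{"method": "apply_moves", "body": {
  "moves": [
    [[0,0,-0.005],0],
    [[0,0,-0.015],0],
    [[0,0,-0.02],0],
    [[0,-0.01,0],0],
    [[-0.008,-0.025,0],0]
  ]
}}

```text
time_s: 5.73
tcp_pos: [0.5982, -0.1059, 0.1638]
ee_rot: [[0.952, -0.307, 0.003], [-0.307, -0.952, -0.0], [0.002, -0.001, -1.0]]
wrist_force: [0.4, -0.2, -2.1]
gripper_width: 0.356
gripper_force: 30.0
```

Request:
{"method": "apply_moves", "body": {
  "moves": [
    [[-0.01,-0.035,0],0],
    [[-0.01,-0.035,0],0],
    [[-0.01,-0.035,0],0],
    [[-0.01,-0.035,0],0],
    [[-0.01,-0.035,0],0]
  ]
}}

```text
time_s: 6.15
tcp_pos: [0.6019, 0.0795, 0.1621]
ee_rot: [[0.953, -0.303, -0.001], [-0.303, -0.953, 0.0], [-0.001, 0.0, -1.0]]
wrist_force: [0.4, 0.3, -1.2]
gripper_width: 0.354
gripper_force: 30.0
```

Request:
{"method": "apply_moves", "body": {
  "moves": [
    [[-0.01,-0.035,0],0],
    [[-0.0097,-0.033,0],0],
    [[-0.008,-0.021,0],0],
    [[0,0,0.02],0],
    [[0,0,0.03],0]
  ]
}}

```text
time_s: 6.57
tcp_pos: [0.6049, 0.174, 0.1149]
ee_rot: [[0.954, -0.3, 0.006], [-0.3, -0.954, 0.003], [0.005, -0.005, -1.0]]
wrist_force: [1.2, 0.2, -1.7]
gripper_width: 0.355
gripper_force: 30.0
```

Request:
{"method": "apply_moves", "body": {
  "moves": [
    [[0,0,0.022],0],
    [[0,0,0.01],0],
    [[0,0,0],0],
    [[0,0,0],0]
  ]
}}

```text
time_s: 6.9
tcp_pos: [0.6034, 0.1707, 0.0809]
ee_rot: [[0.953, -0.303, -0.0], [-0.303, -0.953, -0.001], [-0.0, 0.001, -1.0]]
wrist_force: [0.4, 0.0, 0.4]
gripper_width: 0.357
gripper_force: 30.0
```

```bash
python3 look.py w2 holder_yellow .014 0; python3 -c "
from h import *
p=imaging.capture('scene');cv2.imwrite('pics/s2.png',cv2.resize(p['frame'][120:320,180:440],None,fx=3,fy=3))
p=cv2.imread('pics/w2.png');cv2.imwrite('pics/w2.png',p)"
```

```text
holder_yellow 0.76 [218.9 152.2 121.8 110.3] [0.6133 0.1688 0.014 ]
place 0.68 [284.3 217. ] [0.6046 0.1678 0.014 ] [0.6005 0.169  0.    ]
[0.6044 0.1711 0.0829] tcp px [280.2 253.3] eye [0.671 0.149 0.243] 7.05
```

View pics/w2.png

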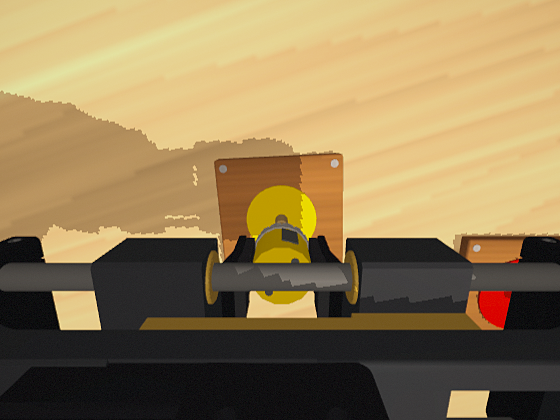

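View pics/s2.png

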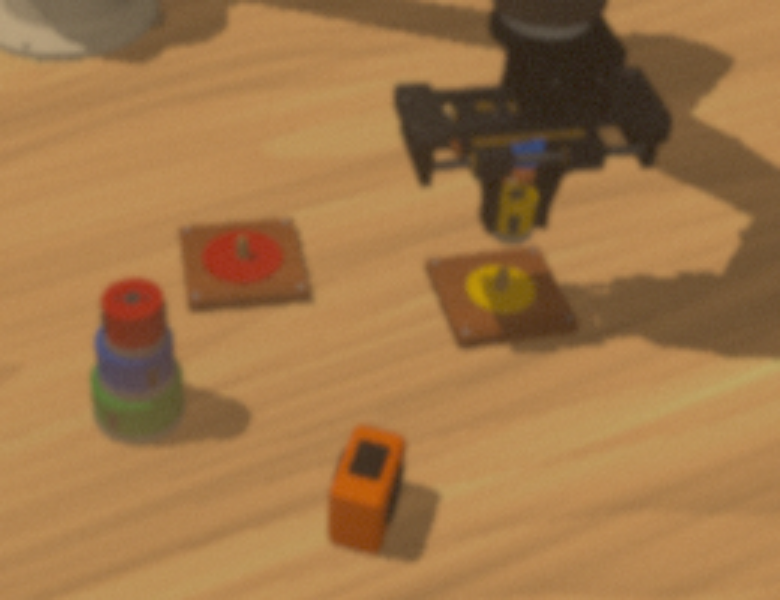

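The saw hangs upright above the yellow dowel; disc column is about 281 and the TCP column 280. I lower it gently.

Request:
{"method": "apply_moves", "body": {
  "moves": [
    [[0,0,0.015],0],
    [[0,0,0.018],0],
    [[0,0,0.01],0],
    [[0,0,0.006],0],
    [[0,0,0.003],0]
  ]
}}

```text
time_s: 7.52
tcp_pos: [0.6032, 0.1705, 0.0287]
ee_rot: [[0.953, -0.303, -0.0], [-0.303, -0.953, -0.0], [-0.0, 0.0, -1.0]]
wrist_force: [-1.3, -0.3, -0.9]
gripper_width: 0.353
gripper_force: 30.0
```

Request:
{"method": "apply_moves", "body": {
  "moves": [
    [[0,0,0.002],0],
    [[0,0,0.001],0],
    [[0,0,0.001],0],
    [[0,0,0.001],0],
    [[0,0,0],0]
  ]
}}

```text
time_s: 7.93
tcp_pos: [0.6034, 0.1707, 0.0243]
ee_rot: [[0.953, -0.303, 0.0], [-0.303, -0.953, 0.0], [0.0, -0.0, -1.0]]
wrist_force: [-0.4, 0.5, -0.7]
gripper_width: 0.359
gripper_force: 30.0
```

Now I creep down until contact.

Request:
{"method": "apply_moves", "body": {
  "moves": [
    [[0,0,0.0005],0],
    [[0,0,0.0005],0],
    [[0,0,0],0]
  ]
}}

```text
time_s: 8.18
tcp_pos: [0.6034, 0.1708, 0.0241]
ee_rot: [[0.953, -0.303, 0.001], [-0.303, -0.953, 0.0], [0.001, -0.0, -1.0]]
wrist_force: [-1.5, -1.1, 5.0]
gripper_width: 0.354
gripper_force: 30.0
```

Request:
{"method": "apply_moves", "body": {
  "moves": [
    [[0,0,0.0005],0],
    [[0,0,0.0005],0],
    [[0,0,0],0]
  ]
}}

```text
time_s: 8.43
tcp_pos: [0.6035, 0.1708, 0.0241]
ee_rot: [[0.953, -0.302, 0.001], [-0.302, -0.953, -0.0], [0.001, -0.0, -1.0]]
wrist_force: [-3.5, -0.4, 10.2]
gripper_width: 0.358
gripper_force: 29.9
```

Request:
{"method": "apply_moves", "body": {
  "moves": [
    [[0,0,0],0],
    [[0,0,0],0],
    [[0,0,0],0],
    [[0,0,0],0]
  ],
  "hand": 0.07
}}

```text
time_s: 8.77
tcp_pos: [0.6032, 0.1706, 0.0217]
ee_rot: [[0.953, -0.303, -0.0], [-0.303, -0.953, -0.0], [-0.0, 0.0, -1.0]]
wrist_force: [-0.4, -0.6, -0.6]
gripper_width: 0.578
gripper_force: 0.0
```

Request:
{"method": "apply_moves", "body": {
  "moves": [
    [[0,0,-0.008],0],
    [[0,0,-0.02],0],
    [[0,0,-0.035],0],
    [[0,0,-0.035],0],
    [[0,0,-0.032],0]
  ]
}}

```text
time_s: 9.18
tcp_pos: [0.6034, 0.1706, 0.1543]
ee_rot: [[0.953, -0.303, 0.001], [-0.303, -0.953, -0.0], [0.001, -0.0, -1.0]]
wrist_force: [0.9, 1.2, 0.3]
gripper_width: 0.795
gripper_force: 0.0
```

Request:
{"method": "apply_moves", "body": {
  "moves": [
    [[0.004,0.012,-0.015],0],
    [[0.008,0.03,-0.005],0],
    [[0.01,0.035,0],0],
    [[0.01,0.035,0],0],
    [[0.01,0.035,0],0]
  ]
}}

```text
time_s: 9.6
tcp_pos: [0.5985, 0.0166, 0.1729]
ee_rot: [[0.953, -0.302, 0.001], [-0.302, -0.953, 0.0], [0.001, -0.001, -1.0]]
wrist_force: [0.3, 0.3, 0.0]
gripper_width: 0.802
gripper_force: 0.0
```

Request:
{"method": "apply_moves", "body": {
  "moves": [
    [[0.01,0.035,0],0],
    [[0.01,0.035,0],0],
    [[0.01,0.035,0],0],
    [[0.01,0.03,0],0],
    [[0.0051,0.0184,0],0]
  ]
}}

```text
time_s: 10.02
tcp_pos: [0.5949, -0.1451, 0.1725]
ee_rot: [[0.952, -0.305, 0.0], [-0.305, -0.952, -0.0], [0.0, 0.0, -1.0]]
wrist_force: [0.8, 0.0, 0.2]
gripper_width: 0.806
gripper_force: 0.0
```

Request:
{"method": "apply_moves", "body": {
  "moves": [
    [[0,0,0],0],
    [[0,0,0],0]
  ]
}}

```text
time_s: 10.18
tcp_pos: [0.595, -0.1431, 0.1722]
ee_rot: [[0.952, -0.305, 0.0], [-0.305, -0.952, 0.0], [0.0, -0.0, -1.0]]
wrist_force: [0.6, 0.3, 0.8]
gripper_width: 0.806
gripper_force: 0.0
```

```bash
python3 look.py w3 saw_red .114 .076; python3 -c "
from h import *
a=cv2.imread('pics/w3.png');p=imaging.capture('top');cv2.imwrite('pics/t3.png',np.vstack([a[100:320,100:460],p['frame'][150:330,110:470]]))"
```

```text
saw_red 0.62 [249.6 188.2  55.5  63.3] [ 0.5981 -0.1408  0.114 ]
place 0.82 [276.3 210. ] [ 0.6058 -0.1425  0.114 ] [ 0.5961 -0.1386  0.076 ]
[ 0.5953 -0.1411  0.1723] tcp px [278.  253.7] eye [ 0.662 -0.165  0.334] 10.3333
```

View pics/t3.png

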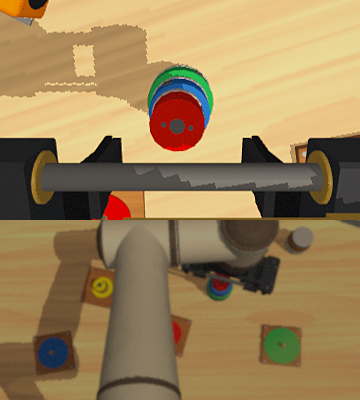

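Yellow sits on its disc, and the red top centre at (277,224) is in line with the TCP. I grasp red.

Request:
{"method": "apply_moves", "body": {
  "moves": [
    [[0,0,0.02],0],
    [[0,0,0.03],0],
    [[0,0,0.022],0],
    [[0,0,0.01],0],
    [[0,0,0.004],0]
  ]
}}

```text
time_s: 10.8
tcp_pos: [0.5943, -0.1411, 0.0842]
ee_rot: [[0.953, -0.302, -0.004], [-0.302, -0.953, 0.0], [-0.004, 0.001, -1.0]]
wrist_force: [0.5, -0.3, 0.5]
gripper_width: 0.802
gripper_force: 0.0
```

Request:
{"method": "apply_moves", "body": {
  "moves": [
    [[0,0,0],0],
    [[0,0,0],0],
    [[0,0,0],0],
    [[0,0,0],0],
    [[0,0,0],0]
  ],
  "hand": 0.0
}}

```text
time_s: 11.22
tcp_pos: [0.596, -0.1419, 0.0873]
ee_rot: [[0.953, -0.303, 0.003], [-0.303, -0.953, 0.0], [0.002, -0.001, -1.0]]
wrist_force: [-0.3, 1.7, 1.8]
gripper_width: 0.511
gripper_force: 0.6
```

Request:
{"method": "apply_moves", "body": {
  "moves": [
    [[0,0,0],0],
    [[0,0,0],0],
    [[0,0,0],0],
    [[0,0,0],0]
  ]
}}

```text
time_s: 11.55
tcp_pos: [0.596, -0.142, 0.0872]
ee_rot: [[0.953, -0.303, 0.002], [-0.303, -0.953, -0.0], [0.002, -0.001, -1.0]]
wrist_force: [-0.8, 2.9, 6.1]
gripper_width: 0.493
gripper_force: 29.9
```

Request:
{"method": "apply_moves", "body": {
  "moves": [
    [[0,0,-0.005],0],
    [[0,0,-0.015],0],
    [[0,0,-0.02],0],
    [[-0.01,-0.006,0],0],
    [[-0.026,-0.016,0],0]
  ]
}}

```text
time_s: 11.97
tcp_pos: [0.5691, -0.1113, 0.1261]
ee_rot: [[0.952, -0.306, 0.003], [-0.306, -0.952, -0.0], [0.003, -0.001, -1.0]]
wrist_force: [0.2, 0.5, -1.4]
gripper_width: 0.495
gripper_force: 30.3
```

Request:
{"method": "apply_moves", "body": {
  "moves": [
    [[-0.032,-0.02,0],0],
    [[-0.032,-0.02,0],0],
    [[-0.03,-0.0185,0],0],
    [[-0.0243,-0.0152,0],0],
    [[0,0,0.015],0]
  ]
}}

```text
time_s: 12.38
tcp_pos: [0.4742, -0.0015, 0.1123]
ee_rot: [[0.954, -0.299, 0.002], [-0.299, -0.954, 0.001], [0.001, -0.002, -1.0]]
wrist_force: [0.2, -0.6, -1.5]
gripper_width: 0.496
gripper_force: 30.3
```

Request:
{"method": "apply_moves", "body": {
  "moves": [
    [[0,0,0.02],0],
    [[0,0,0.01],0],
    [[0,0,0],0],
    [[0,0,0],0]
  ]
}}

```text
time_s: 12.72
tcp_pos: [0.4759, -0.0043, 0.0802]
ee_rot: [[0.953, -0.303, -0.003], [-0.303, -0.953, -0.001], [-0.002, 0.002, -1.0]]
wrist_force: [-0.0, 0.4, -0.8]
gripper_width: 0.497
gripper_force: 30.3
```

```bash
python3 look.py w4 holder_red .014 0; python3 -c "
from h import *
a=cv2.imread('pics/w4.png');p=imaging.capture('scene');cv2.imwrite('pics/t4.png',np.hstack([a[100:320,100:460],p['frame'][120:340,180:440]]))"
```

```text
holder_red 0.75 [219.2 155.4 126.   91.3] [ 0.4901 -0.0095  0.014 ]
place 0.61 [282.8 217.7] [ 0.4769 -0.0058  0.014 ] [ 0.4728 -0.0046  0.    ]
[ 0.4776 -0.004   0.0816] tcp px [280.2 251.8] eye [ 0.544 -0.026  0.242] 12.8667
```

View pics/t4.png

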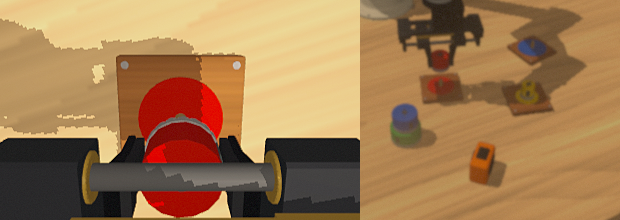

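The red saw is centred above the red disc (disc column 280, TCP 280). I lower it.

Request:
{"method": "apply_moves", "body": {
  "moves": [
    [[0,0,0.015],0],
    [[0,0,0.018],0],
    [[0,0,0.01],0],
    [[0,0,0.006],0],
    [[0,0,0.003],0]
  ]
}}

```text
time_s: 13.33
tcp_pos: [0.4772, -0.0042, 0.0287]
ee_rot: [[0.953, -0.303, -0.0], [-0.303, -0.953, -0.0], [-0.0, 0.0, -1.0]]
wrist_force: [-0.7, -0.7, -1.4]
gripper_width: 0.5
gripper_force: 30.3
```

Request:
{"method": "apply_moves", "body": {
  "moves": [
    [[0,0,0.001],0],
    [[0,0,0.001],0],
    [[0,0,0.0005],0],
    [[0,0,0.0005],0],
    [[0,0,0],0]
  ]
}}

```text
time_s: 13.75
tcp_pos: [0.4774, -0.004, 0.0264]
ee_rot: [[0.953, -0.303, 0.001], [-0.303, -0.953, 0.0], [0.001, -0.0, -1.0]]
wrist_force: [0.4, 0.2, -1.0]
gripper_width: 0.495
gripper_force: 30.3
```

Request:
{"method": "apply_moves", "body": {
  "moves": [
    [[0,0,0.0005],0],
    [[0,0,0.0005],0],
    [[0,0,0],0]
  ]
}}

```text
time_s: 14.0
tcp_pos: [0.4773, -0.004, 0.0253]
ee_rot: [[0.953, -0.303, 0.0], [-0.303, -0.953, 0.0], [0.0, -0.0, -1.0]]
wrist_force: [-0.5, -0.8, 0.6]
gripper_width: 0.497
gripper_force: 30.3
```

Request:
{"method": "apply_moves", "body": {
  "moves": [
    [[0,0,0.0005],0],
    [[0,0,0.0005],0],
    [[0,0,0],0]
  ]
}}

```text
time_s: 14.25
tcp_pos: [0.4773, -0.004, 0.0252]
ee_rot: [[0.953, -0.303, 0.0], [-0.303, -0.953, -0.0], [0.0, 0.0, -1.0]]
wrist_force: [-3.8, 0.7, 9.0]
gripper_width: 0.496
gripper_force: 29.9
```

Request:
{"method": "apply_moves", "body": {
  "moves": [
    [[0,0,0],0],
    [[0,0,0],0],
    [[0,0,0],0],
    [[0,0,0],0]
  ],
  "hand": 0.083
}}

```text
time_s: 14.58
tcp_pos: [0.4772, -0.0041, 0.0239]
ee_rot: [[0.953, -0.303, -0.0], [-0.303, -0.953, -0.0], [-0.0, 0.0, -1.0]]
wrist_force: [-0.3, 0.3, -0.0]
gripper_width: 0.714
gripper_force: 0.0
```

Request:
{"method": "apply_moves", "body": {
  "moves": [
    [[0,0,-0.008],0],
    [[0,0,-0.02],0],
    [[0,0,-0.035],0],
    [[0,0,-0.035],0],
    [[0,0,-0.015],0]
  ]
}}

```text
time_s: 15.0
tcp_pos: [0.4795, -0.0037, 0.1419]
ee_rot: [[0.953, -0.302, 0.008], [-0.302, -0.953, 0.001], [0.007, -0.003, -1.0]]
wrist_force: [0.9, 0.5, 0.3]
gripper_width: 0.947
gripper_force: 0.0
```

Request:
{"method": "apply_moves", "body": {
  "moves": [
    [[0.01,0.006,0],0],
    [[0.026,0.016,0],0],
    [[0.032,0.02,0],0],
    [[0.032,0.02,0],0],
    [[0.032,0.019,0],0]
  ]
}}

```text
time_s: 15.42
tcp_pos: [0.5789, -0.1229, 0.1365]
ee_rot: [[0.953, -0.303, -0.001], [-0.303, -0.953, 0.0], [-0.001, 0.0, -1.0]]
wrist_force: [0.6, 1.4, -0.3]
gripper_width: 0.955
gripper_force: 0.0
```

Request:
{"method": "apply_moves", "body": {
  "moves": [
    [[0.0229,0.0145,0],0],
    [[0,0,0],0],
    [[0,0,0],0],
    [[0,0,0],0]
  ]
}}

```text
time_s: 15.75
tcp_pos: [0.5949, -0.1421, 0.136]
ee_rot: [[0.953, -0.304, -0.002], [-0.304, -0.953, 0.0], [-0.002, 0.0, -1.0]]
wrist_force: [-0.0, 0.7, 0.0]
gripper_width: 0.956
gripper_force: 0.0
```

```bash
python3 look.py w5 saw_blue .076 .038; python3 -c "
from h import *
a=cv2.imread('pics/w5.png');p=imaging.capture('scene');cv2.imwrite('pics/t5.png',np.hstack([a[100:320,100:460],p['frame'][120:340,180:440]]))"
```

```text
saw_blue 0.63 [241.3 181.5  76.9  78. ] [ 0.5962 -0.1412  0.076 ]
place 0.8 [275.9 210.6] [ 0.6047 -0.1409  0.076 ] [ 0.5948 -0.1369  0.038 ]
place 0.19 [199.1 329.7] [ 0.5233 -0.0447  0.076 ] [ 0.4995 -0.0243  0.038 ]
[ 0.5952 -0.1412  0.1371] tcp px [279.7 254. ] eye [ 0.663 -0.164  0.298] 15.9
```

View pics/t5.png

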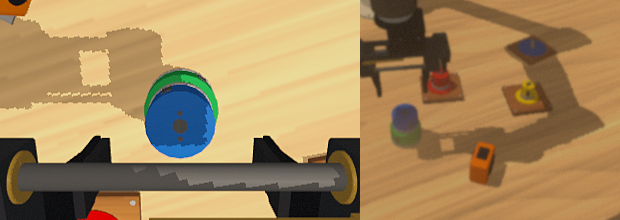

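Red and yellow stand on their discs. The blue top centre at (280,225) lines up with the TCP, so I grasp blue.

Request:
{"method": "apply_moves", "body": {
  "moves": [
    [[0,0,0.02],0],
    [[0,0,0.03],0],
    [[0,0,0.022],0],
    [[0,0,0.011],0],
    [[0,0,0.004],0]
  ]
}}

```text
time_s: 16.37
tcp_pos: [0.5944, -0.1414, 0.0483]
ee_rot: [[0.953, -0.302, -0.004], [-0.302, -0.953, 0.0], [-0.004, 0.001, -1.0]]
wrist_force: [-0.2, -0.1, 0.7]
gripper_width: 0.951
gripper_force: 0.0
```

Request:
{"method": "apply_moves", "body": {
  "moves": [
    [[0,0,0],0],
    [[0,0,0],0],
    [[0,0,0],0],
    [[0,0,0],0],
    [[0,0,0],0]
  ],
  "hand": 0.0
}}

```text
time_s: 16.78
tcp_pos: [0.5966, -0.142, 0.0512]
ee_rot: [[0.953, -0.303, 0.002], [-0.303, -0.953, 0.0], [0.002, -0.001, -1.0]]
wrist_force: [1.4, 1.2, 1.0]
gripper_width: 0.659
gripper_force: 0.8
```

Request:
{"method": "apply_moves", "body": {
  "moves": [
    [[0,0,0],0],
    [[0,0,0],0],
    [[0,0,0],0],
    [[0,0,0],0]
  ]
}}

```text
time_s: 17.12
tcp_pos: [0.5966, -0.142, 0.0512]
ee_rot: [[0.953, -0.303, 0.002], [-0.303, -0.953, -0.0], [0.002, -0.0, -1.0]]
wrist_force: [-0.7, 1.4, 6.5]
gripper_width: 0.644
gripper_force: 30.0
```

Request:
{"method": "apply_moves", "body": {
  "moves": [
    [[0,0,-0.005],0],
    [[0,0,-0.017],0],
    [[0,0,-0.025],0],
    [[0,0,-0.015],0],
    [[-0.006,-0.008,0],0]
  ]
}}

```text
time_s: 17.53
tcp_pos: [0.5948, -0.1337, 0.1151]
ee_rot: [[0.953, -0.304, 0.007], [-0.304, -0.953, -0.001], [0.007, -0.001, -1.0]]
wrist_force: [1.6, -0.0, -1.5]
gripper_width: 0.645
gripper_force: 30.0
```

Request:
{"method": "apply_moves", "body": {
  "moves": [
    [[-0.016,-0.021,0],0],
    [[-0.0235,-0.0304,0],0],
    [[-0.0235,-0.0304,0],0],
    [[-0.0235,-0.0304,0],0],
    [[-0.0235,-0.0304,0],0]
  ]
}}

```text
time_s: 17.95
tcp_pos: [0.5283, 0.038, 0.1103]
ee_rot: [[0.953, -0.304, -0.004], [-0.304, -0.953, -0.001], [-0.003, 0.002, -1.0]]
wrist_force: [0.0, 1.2, -2.2]
gripper_width: 0.641
gripper_force: 30.0
```

Request:
{"method": "apply_moves", "body": {
  "moves": [
    [[-0.0235,-0.0304,0],0],
    [[-0.0235,-0.0304,0],0],
    [[-0.0235,-0.0304,0],0],
    [[-0.0235,-0.0304,0],0],
    [[-0.0235,-0.0304,0],0]
  ]
}}

```text
time_s: 18.37
tcp_pos: [0.4623, 0.2181, 0.1105]
ee_rot: [[0.953, -0.303, -0.003], [-0.303, -0.953, -0.002], [-0.002, 0.002, -1.0]]
wrist_force: [1.2, -0.0, -2.5]
gripper_width: 0.645
gripper_force: 30.0
```

Request:
{"method": "apply_moves", "body": {
  "moves": [
    [[-0.0235,-0.0304,0],0],
    [[-0.02,-0.025,0],0],
    [[-0.0108,-0.0137,0],0],
    [[0,0,0.015],0],
    [[0,0,0.01],0]
  ]
}}

```text
time_s: 18.78
tcp_pos: [0.432, 0.2998, 0.085]
ee_rot: [[0.954, -0.301, -0.003], [-0.301, -0.954, -0.002], [-0.002, 0.002, -1.0]]
wrist_force: [-0.6, -1.1, -2.5]
gripper_width: 0.642
gripper_force: 30.0
```

Request:
{"method": "apply_moves", "body": {
  "moves": [
    [[0,0,0],0],
    [[0,0,0],0],
    [[0,0,0],0]
  ]
}}

```text
time_s: 19.03
tcp_pos: [0.4342, 0.2987, 0.0868]
ee_rot: [[0.953, -0.304, -0.0], [-0.304, -0.953, -0.001], [-0.0, 0.001, -1.0]]
wrist_force: [0.1, -0.1, -1.6]
gripper_width: 0.648
gripper_force: 30.0
```

```bash
python3 look.py w6 holder_blue .014 0; python3 -c "
from h import *
a=cv2.imread('pics/w6.png');p=imaging.capture('scene');cv2.imwrite('pics/t6.png',np.hstack([a[100:320,100:460],p['frame'][100:320,180:440]]))"
```

```text
holder_blue 0.61 [199.2 134.2 160.8 110.6] [0.4567 0.293  0.014 ]
place 0.76 [280.8 214.7] [0.4364 0.2984 0.014 ] [0.4325 0.2997 0.    ]
[0.4347 0.2991 0.0876] tcp px [280.4 253.3] eye [0.502 0.277 0.249] 19.1833
```

View pics/t6.png

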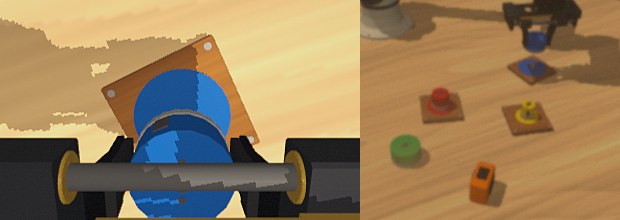

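The blue saw is centred over its disc (column 281 against TCP 280). I lower it.

Request:
{"method": "apply_moves", "body": {
  "moves": [
    [[0,0,0.016],0],
    [[0,0,0.02],0],
    [[0,0,0.01],0],
    [[0,0,0.006],0],
    [[0,0,0.003],0]
  ]
}}

```text
time_s: 19.65
tcp_pos: [0.4342, 0.2991, 0.0314]
ee_rot: [[0.953, -0.303, -0.001], [-0.303, -0.953, -0.001], [-0.0, 0.001, -1.0]]
wrist_force: [0.1, -0.6, -2.4]
gripper_width: 0.644
gripper_force: 30.0
```

Request:
{"method": "apply_moves", "body": {
  "moves": [
    [[0,0,0.002],0],
    [[0,0,0.001],0],
    [[0,0,0.0005],0],
    [[0,0,0.0005],0],
    [[0,0,0],0]
  ]
}}

```text
time_s: 20.07
tcp_pos: [0.4344, 0.2996, 0.0285]
ee_rot: [[0.953, -0.303, 0.001], [-0.303, -0.953, 0.001], [0.0, -0.001, -1.0]]
wrist_force: [0.1, 0.4, -2.0]
gripper_width: 0.645
gripper_force: 30.0
```

Request:
{"method": "apply_moves", "body": {
  "moves": [
    [[0,0,0.0005],0],
    [[0,0,0.0005],0],
    [[0,0,0],0]
  ]
}}

```text
time_s: 20.32
tcp_pos: [0.4343, 0.2995, 0.0272]
ee_rot: [[0.953, -0.303, 0.0], [-0.303, -0.953, 0.0], [0.0, -0.0, -1.0]]
wrist_force: [0.2, -0.3, -1.7]
gripper_width: 0.644
gripper_force: 30.0
```

Request:
{"method": "apply_moves", "body": {
  "moves": [
    [[0,0,0.0005],0],
    [[0,0,0.0005],0],
    [[0,0,0],0]
  ]
}}

```text
time_s: 20.57
tcp_pos: [0.4343, 0.2996, 0.0271]
ee_rot: [[0.953, -0.303, 0.0], [-0.303, -0.953, 0.0], [0.0, -0.0, -1.0]]
wrist_force: [-2.2, -1.4, 6.3]
gripper_width: 0.648
gripper_force: 30.0
```

Request:
{"method": "apply_moves", "body": {
  "moves": [
    [[0,0,0],0],
    [[0,0,0],0],
    [[0,0,0],0],
    [[0,0,0],0],
    [[0,0,0],0]
  ],
  "hand": 0.087
}}

```text
time_s: 20.98
tcp_pos: [0.4342, 0.2994, 0.0259]
ee_rot: [[0.953, -0.303, 0.0], [-0.303, -0.953, -0.0], [0.0, 0.0, -1.0]]
wrist_force: [0.7, 0.3, -0.9]
gripper_width: 0.93
gripper_force: 0.0
```

Request:
{"method": "apply_moves", "body": {
  "moves": [
    [[0,0,-0.008],0],
    [[0,0,-0.02],0],
    [[0,0,-0.035],0],
    [[0,0,-0.027],0],
    [[0.006,0.008,-0.005],0]
  ]
}}

```text
time_s: 21.4
tcp_pos: [0.4401, 0.2933, 0.1268]
ee_rot: [[0.954, -0.3, 0.008], [-0.3, -0.954, 0.008], [0.006, -0.01, -1.0]]
wrist_force: [0.4, 1.0, 0.3]
gripper_width: 0.994
gripper_force: 0.0
```

Request:
{"method": "apply_moves", "body": {
  "moves": [
    [[0.016,0.021,0],0],
    [[0.0235,0.0304,0],0],
    [[0.0235,0.0304,0],0],
    [[0.0235,0.0304,0],0],
    [[0.0235,0.0304,0],0]
  ]
}}

```text
time_s: 21.82
tcp_pos: [0.4992, 0.1189, 0.1213]
ee_rot: [[0.953, -0.302, 0.0], [-0.302, -0.953, 0.0], [0.0, -0.0, -1.0]]
wrist_force: [0.2, 1.2, 0.1]
gripper_width: 1.003
gripper_force: 0.0
```

Request:
{"method": "apply_moves", "body": {
  "moves": [
    [[0.0235,0.0304,0],0],
    [[0.0235,0.0304,0],0],
    [[0.0235,0.0304,0],0],
    [[0.0235,0.0304,0],0],
    [[0.0235,0.0304,0],0]
  ]
}}

```text
time_s: 22.23
tcp_pos: [0.5651, -0.0618, 0.1212]
ee_rot: [[0.953, -0.303, -0.0], [-0.303, -0.953, 0.0], [-0.0, -0.0, -1.0]]
wrist_force: [0.1, 0.7, 0.3]
gripper_width: 1.003
gripper_force: 0.0
```

Request:
{"method": "apply_moves", "body": {
  "moves": [
    [[0.0235,0.0304,0],0],
    [[0.02,0.025,0],0],
    [[0.0114,0.0137,0],0],
    [[0,0,0],0],
    [[0,0,0],0]
  ]
}}

```text
time_s: 22.65
tcp_pos: [0.5959, -0.1433, 0.1205]
ee_rot: [[0.952, -0.305, -0.001], [-0.305, -0.952, 0.0], [-0.001, 0.0, -1.0]]
wrist_force: [0.1, -0.0, 0.1]
gripper_width: 0.999
gripper_force: 0.0
```

```bash
python3 look.py w7 saw_green .038 0; python3 -c "
from h import *
a=cv2.imread('pics/w7.png');p=imaging.capture('scene');cv2.imwrite('pics/t7.png',np.hstack([a[100:320,100:460],p['frame'][100:320,180:440]]))"
```

```text
saw_green 0.83 [239.  173.1  82.4  77.9] [ 0.5977 -0.1428  0.038 ]
place 0.6 [282.5 208.1] [ 0.6004 -0.1457  0.038 ] [ 0.5906 -0.1427  0.    ]
[ 0.5959 -0.1413  0.1211] tcp px [278.2 254.6] eye [ 0.663 -0.165  0.282] 22.8
```

View pics/t7.png

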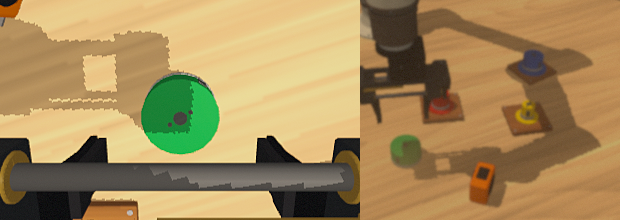

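Blue is on its disc. The green top centre is at (280,217) against TCP column 278, about 1 mm off, so I grasp green.

Request:
{"method": "apply_moves", "body": {
  "moves": [
    [[0,0.001,0.02],0],
    [[0,0,0.032],0],
    [[0,0,0.027],0],
    [[0,0,0.016],0],
    [[0,0,0.008],0]
  ]
}}

```text
time_s: 23.27
tcp_pos: [0.5942, -0.1419, 0.0156]
ee_rot: [[0.953, -0.302, -0.005], [-0.302, -0.953, 0.0], [-0.005, 0.001, -1.0]]
wrist_force: [-0.1, 0.3, 0.1]
gripper_width: 1.001
gripper_force: 0.0
```

Request:
{"method": "apply_moves", "body": {
  "moves": [
    [[0,0,0.004],0],
    [[0,0,0.0015],0],
    [[0,0,0],0]
  ]
}}

```text
time_s: 23.52
tcp_pos: [0.5969, -0.1428, 0.0135]
ee_rot: [[0.953, -0.302, 0.002], [-0.302, -0.953, -0.0], [0.002, -0.0, -1.0]]
wrist_force: [-0.0, 0.3, -0.7]
gripper_width: 0.998
gripper_force: 0.0
```

Request:
{"method": "apply_moves", "body": {
  "moves": [
    [[0,0,0],0],
    [[0,0,0],0],
    [[0,0,0],0],
    [[0,0,0],0],
    [[0,0,0],0]
  ],
  "hand": 0.0
}}

```text
time_s: 23.93
tcp_pos: [0.5966, -0.1432, 0.0133]
ee_rot: [[0.953, -0.303, 0.001], [-0.303, -0.953, -0.0], [0.001, -0.0, -1.0]]
wrist_force: [-0.4, -0.0, 2.7]
gripper_width: 0.768
gripper_force: 29.9
```

Request:
{"method": "apply_moves", "body": {
  "moves": [
    [[0,0,0],0],
    [[0,0,0],0],
    [[0,0,0],0]
  ]
}}

```text
time_s: 24.18
tcp_pos: [0.5966, -0.1432, 0.0132]
ee_rot: [[0.953, -0.303, 0.001], [-0.303, -0.953, -0.0], [0.001, -0.0, -1.0]]
wrist_force: [-1.2, 1.0, 4.6]
gripper_width: 0.768
gripper_force: 29.9
```

Request:
{"method": "apply_moves", "body": {
  "moves": [
    [[0,0,-0.006],0],
    [[0,0,-0.018],0],
    [[0,0,-0.028],0],
    [[0,0,-0.02],0],
    [[-0.005,0.009,0],0]
  ]
}}

```text
time_s: 24.6
tcp_pos: [0.5925, -0.15, 0.0888]
ee_rot: [[0.954, -0.3, 0.009], [-0.3, -0.954, -0.001], [0.009, -0.002, -1.0]]
wrist_force: [1.1, -0.3, -1.6]
gripper_width: 0.762
gripper_force: 29.9
```

Request:
{"method": "apply_moves", "body": {
  "moves": [
    [[-0.013,0.024,0],0],
    [[-0.018,0.033,0],0],
    [[-0.018,0.033,0],0],
    [[-0.018,0.033,0],0],
    [[-0.018,0.033,0],0]
  ]
}}

```text
time_s: 25.02
tcp_pos: [0.4573, -0.2736, 0.0831]
ee_rot: [[0.953, -0.303, -0.003], [-0.303, -0.953, 0.001], [-0.003, -0.0, -1.0]]
wrist_force: [0.3, 0.3, -2.5]
gripper_width: 0.766
gripper_force: 29.9
```

Request:
{"method": "apply_moves", "body": {
  "moves": [
    [[-0.01,0.019,0],0],
    [[-0.0045,0.009,0],0],
    [[0,0,0],0],
    [[0,0,0],0],
    [[0,0,0],0]
  ]
}}

```text
time_s: 25.43
tcp_pos: [0.4385, -0.295, 0.0841]
ee_rot: [[0.953, -0.302, -0.0], [-0.302, -0.953, 0.0], [-0.0, -0.0, -1.0]]
wrist_force: [0.1, -0.2, -2.3]
gripper_width: 0.771
gripper_force: 29.9
```

```bash
python3 look.py w8 holder_green .014 0; python3 -c "
from h import *
a=cv2.imread('pics/w8.png');p=imaging.capture('scene');cv2.imwrite('pics/t8.png',np.hstack([a[100:320,100:460],p['frame'][140:360,60:380]]))"
```

```text
holder_green 0.95 [210.3 146.1 140.3  94.9] [ 0.4581 -0.3004  0.014 ]
[ 0.4388 -0.2947  0.0843] tcp px [280.7 253. ] eye [ 0.506 -0.317  0.246] 25.5833
```

View pics/t8.png

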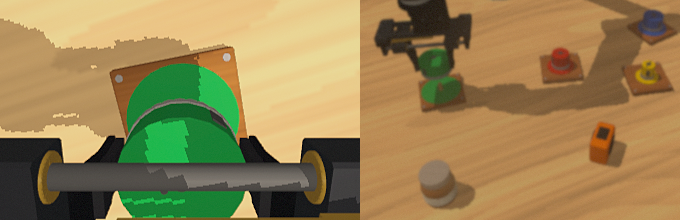

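The green saw is centred over its disc (column 282 against TCP 281). I lower it.

Request:
{"method": "apply_moves", "body": {
  "moves": [
    [[0,0,0.015],0],
    [[0,0,0.018],0],
    [[0,0,0.01],0],
    [[0,0,0.006],0],
    [[0,0,0.003],0]
  ]
}}

```text
time_s: 26.05
tcp_pos: [0.4379, -0.2951, 0.0316]
ee_rot: [[0.953, -0.302, -0.002], [-0.302, -0.953, 0.0], [-0.002, 0.0, -1.0]]
wrist_force: [-0.3, 0.4, -1.6]
gripper_width: 0.77
gripper_force: 29.9
```

Request:
{"method": "apply_moves", "body": {
  "moves": [
    [[0,0,0.002],0],
    [[0,0,0.001],0],
    [[0,0,0.0005],0],
    [[0,0,0.0005],0],
    [[0,0,0],0]
  ]
}}

```text
time_s: 26.47
tcp_pos: [0.4383, -0.2955, 0.029]
ee_rot: [[0.953, -0.303, 0.001], [-0.303, -0.953, -0.0], [0.001, 0.0, -1.0]]
wrist_force: [-0.1, -0.2, -1.4]
gripper_width: 0.766
gripper_force: 29.9
```

Request:
{"method": "apply_moves", "body": {
  "moves": [
    [[0,0,0.0005],0],
    [[0,0,0.0005],0],
    [[0,0,0],0]
  ]
}}

```text
time_s: 26.72
tcp_pos: [0.4381, -0.2954, 0.0276]
ee_rot: [[0.953, -0.303, 0.0], [-0.303, -0.953, -0.0], [0.0, -0.0, -1.0]]
wrist_force: [-0.4, -0.3, -2.6]
gripper_width: 0.764
gripper_force: 29.9
```

Request:
{"method": "apply_moves", "body": {
  "moves": [
    [[0,0,0.0005],0],
    [[0,0,0.0005],0],
    [[0,0,0],0]
  ]
}}

```text
time_s: 26.97
tcp_pos: [0.4381, -0.2955, 0.0272]
ee_rot: [[0.953, -0.303, 0.0], [-0.303, -0.953, -0.0], [0.0, 0.0, -1.0]]
wrist_force: [-1.6, 0.4, 3.5]
gripper_width: 0.767
gripper_force: 29.9
```

Contact made, so I release and retreat upward.

Request:
{"method": "apply_moves", "body": {
  "moves": [
    [[0,0,0],0],
    [[0,0,0],0],
    [[0,0,0],0],
    [[0,0,0],0],
    [[0,0,0],0]
  ],
  "hand": 0.087
}}

```text
time_s: 27.38
tcp_pos: [0.4382, -0.2955, 0.0264]
ee_rot: [[0.953, -0.303, 0.0], [-0.303, -0.953, -0.0], [0.0, 0.0, -1.0]]
wrist_force: [0.3, -0.3, 0.5]
gripper_width: 0.981
gripper_force: 0.0
```

Request:
{"method": "apply_moves", "body": {
  "moves": [
    [[0,0,-0.008],0],
    [[0,0,-0.02],0],
    [[0,0,-0.035],0],
    [[0,0,-0.035],0],
    [[0,0,-0.03],0]
  ]
}}

```text
time_s: 27.8
tcp_pos: [0.4383, -0.2957, 0.1573]
ee_rot: [[0.953, -0.303, 0.002], [-0.303, -0.953, -0.001], [0.002, 0.0, -1.0]]
wrist_force: [-0.2, -0.5, -0.1]
gripper_width: 0.995
gripper_force: 0.0
```

Request:
{"method": "apply_moves", "body": {
  "moves": [
    [[0,0,-0.015],0],
    [[0,0,0],0],
    [[0,0,0],0],
    [[0,0,0],0]
  ]
}}

```text
time_s: 28.13
tcp_pos: [0.4373, -0.295, 0.1689]
ee_rot: [[0.953, -0.303, -0.001], [-0.303, -0.953, 0.001], [-0.002, -0.0, -1.0]]
wrist_force: [0.3, 0.2, -0.9]
gripper_width: 1.003
gripper_force: 0.0
```

```bash
python3 look.py w9 saw_green .052 .014; python3 -c "
from h import *
a=cv2.imread('pics/w9.png');p=imaging.capture('scene');cv2.imwrite('pics/t9.png',np.vstack([a[100:340,100:500],p['frame'][120:360,60:460]]))"
```

```text
saw_green 0.95 [246.7 169.7  69.9  67.2] [ 0.4377 -0.2953  0.052 ]
place 0.7 [279.4 199.9] [ 0.4416 -0.2943  0.052 ] [ 0.4329 -0.2912  0.014 ]
[ 0.4373 -0.2952  0.1682] tcp px [281.6 252.7] eye [ 0.505 -0.317  0.331] 28.2833
```

View pics/t9.png

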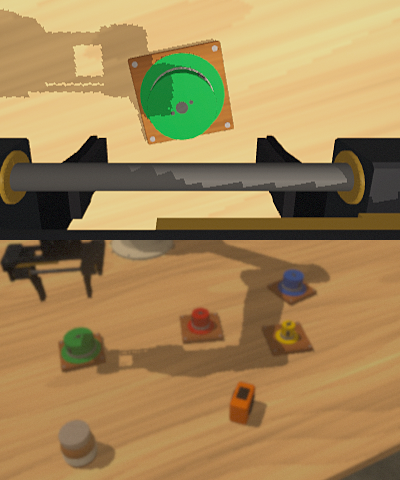

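All four saws stand upright on discs of their own colour. The contact heights match rims resting flat on the discs, and the jar and tape measure have not moved. I hand in.

```bash
python3 -c "
from station import r
print(r.finish_job())"
```

```text
the job is handed in; nothing more can be done
None
```

The stack is apart and handed in at about 28 s: each saw was set teeth down over the dowel on the disc of its colour, none tipped over, the gripper is clear of everything, and I saw no sign that the jar or tape measure moved.

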